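# Unlock the sample box and slide it open

### The arm

A 6-joint arm with a two-finger parallel gripper is mounted at the origin on the work surface. World frame = base frame: x ahead of the robot, y to its left, z up, the work surface at z = 0. Lengths are in m, angles in degrees, forces in N, time in s.
With the tool pointing down it reaches from about 0.375 to 0.9 m from the base axis. Payload 3.1 kg.
Tool frame: the origin (TCP) lies at the very end of the fingers, on their centre line; the grasp point (between the pads) lies 19 mm behind it; z points along the fingers, y is the direction in which the jaws open and shut (so a half turn about z gives the same grasp; the last joint's range is limited). The gripper opens to 87 mm and grips with 3 to 60 N. Pads are 19 mm wide; open, the fingers measure 117 mm over their backs; the gripper's body (75 mm by 190 mm) begins 51 mm behind the grasp point.
Start: joints at [-82.649, 30.224, 82.088, -0, 67.689, -10.227], TCP at [0.189, -0.596, 0.223] pointing down, gripper open.
Joint ranges: [-176.69, 176.69], [-43.24, 126.21], [12.49, 139.97], [-82, 262], [0, 151.66], [-163.58, 163.58]. Speed limits (degrees/s): [159.86, 159.86, 180, 180, 180, 180].

### API

Orientations are given as a 3x3 rotation matrix whose columns are the frame's x, y, z axes.
In Python, from rig import bot gives the robot as it stands. The module is installed in compiled form; this text tells all that it offers.
- The arm moves only by the tool play_rows, never from a script. Its argument "targets" is a list of rows, each a list of 7 numbers: the closure, from 0 (fully open) to 1 (shut), then the shift along the world's x, y, z in m, then the turn, a rotation vector about the world's x, y, z in rad. A call has 1 to 12 rows; each row shifts and turns the commanded pose from where the row before left it; what a row does not reach is not made up. A row lasts 1/8 s, in which the tool goes at most 62.5 mm and 10.7 degrees, less where a joint would pass 70% of its speed; a pose out of reach is approached as far as the arm can. A call with a gripper value outside its range is refused whole. The fingers move at their own pace and stop on an object; the grip force is fixed at half the most. Time passes only in rows, so rows that do not move let the fingers close. It gives the time, the measured TCP pose, the force and the opening at its end, in the units of the state.
- bot.read_state(): the state, without advancing time (a new reading comes with each control period).
- bot.capture(name): name is "side" or "top"; returns the picture (384x512x3 uint8, blue, green, red); there is no depth.
- bot.get_calibration(name): a dict with "fx", "fy", "cx", "cy" (pixels), "R" (3x3) and "t" (3): a world point X has camera coordinates R X + t. Camera axes: x right, y down, z forward; pixel columns grow to the right and rows downward; lengths in m; the calibration is good to about 2 mm. A picture is of the moment at which its call begins. get_calibration takes no time and is no camera call.
- bot.hand_in(): hands the job in, once; it reports no verdict.
The state is a dict: "time_s": time; "joint_positions": joint angles; "qvel": joint speeds; "tau": joint torques, N m; "position": TCP position; "tcp_rot": TCP orientation; "force": force on the tool from outside, world axes, zero at the start; "moment": the same for the moment, N m; "opening": opening from 0.0 (shut) to 1.0 (fully open).
Only numpy, scipy, OpenCV 4.12 (cv2) and the standard library are available. Lean on these libraries where they do the work, as an engineer would, in place of code of your own. Each camera call takes 0.05 s, during which the arm holds its last target. There are 200 camera calls.

### The job

Take the flat-bowed key out of the slotted rack, push it fully home in the keyhole of the locked sample box and turn it clockwise as far as it goes, so that the hidden bolt is drawn. Let go, leaving the key standing turned in the lock, and then push the lid by its rib all the way open. Leave the two blue-capped tubes standing where they are and the other two tools hanging in the rack.

Things in the scene. Friction and masses are not known exactly. Their poses are not given: they have to be found in the camera images.
- safe: Grey steel sample box fixed to the bench, 180 (x) x 120 (y) x 80 mm high; origin under its centre. Its -x third is a deck (60 mm, top at z = 80 mm) with the keyhole; the rest is under a flat steel lid (top at z = 85 mm) that slides to the box's +x, overhanging up to 65 mm. On either side of the bench, yaw within 0.35 rad.
- keyhole (a point): Centre of the keyhole in the deck's top (80 mm up, 55 mm from the box's centre to its -x); axes as the box. 12.5 mm square hole for the shank with a 7.5 mm wide slot out to 16.5 mm on the +y side for the bit; deck 8 mm thick, hollow below. The key enters straight down when key yaw = box yaw, turns only with its collar down on the deck, and once turned cannot be lifted out.
- cylinder (a joint): Lock cylinder in the box: 0 locked, grows as the key turns clockwise seen from above, stop at 1.5 rad; friction about 0.05 N m, no spring. The bit has about 0.15 rad of play in it, so the key turns about 1.5 to 1.65 rad in all. The bolt clears the lid at about 1.15 rad.
- lid (a joint): Sliding lid: 0 shut, grows to 0.065 m (fully open, a stop) as it slides to the box's +x; about 2 N of friction, no spring; stays where it is left. The bolt stops it within 1 to 2 mm while locked.
- lid_rib (a point): Middle of the foot of the rib's pushing face (the side towards the keyhole), on the lid's top, 85 mm above the bench; axes as the box. The rib is a steel bar across the lid, 80 (y) x 10 (x) x 15 mm tall; when shut this point is 80 mm from the keyhole to the box's +x. The 54 mm of flat lid between rib and deck is free for fingers.
- key: Steel key, 78 mm tall, 0.14 kg, upright in a rack slot. Origin on its axis under its collar (24 mm dia., 5 thick). Above: flat bow 10 thick (x), 40 wide (y), at z = 10 to 44 mm, a small dark hole in its upper corner on the bit's side. Below: shank 10 mm dia., conical tip at -34 mm, one bit to +y, 5 mm thick, out to 14 mm, z = -12 to -26. At the start its +y is within 0.35 rad of the rack's +y.
- rack: White rack fixed to the bench, 70 (x) x 240 (y) mm, plate top 76 mm up, 6 mm thick; origin under its centre, yaw within 0.3 rad. Three slots 13 mm wide, open to its -x edge, at y = -80, 0, 80 mm; tools hang by their collars, axes at x = -10 mm. The bit cannot come up through a slot: raise the key at most 5 mm and slide it 42 mm or more to the rack's -x before lifting.
- tapkey: Another steel tool in the rack, to be left: a T-handle of round bar (50 mm long, 12 mm dia., up to 39 mm above the collar) with a square end. Origin at its collar's underside.
- driver: Another steel tool in the rack, to be left: a round knob handle (28 mm dia., up to 40 mm above the collar) on a plain rod. Origin at its collar's underside.
- tube_near: Upright capped tube, 30 mm dia., 115 mm tall, 60 g, loose on the bench close beside the keyhole end of the box, on the box's +y side, 10 to 25 mm from its wall. Origin under its centre.
- tube_far: The same kind of tube, between box and rack, farther from the robot. Origin under its centre.
Things that resemble listed ones, but are neither listed nor needed, are in the scene too. What is shaped like the key but brown is not meant.

How it is judged:
By the outcome, as a careful person would: the job done as asked, in the order asked, and still so for the second after the job is handed in, with the robot touching nothing.
It also fails if it takes over 64 s, if anything falls off the work surface, if the arm or the gripper's body presses on something with over 40 N, if the wrist force passes 120 N, or if a joint passes its speed limit or range.

## Working session

There is one attempt and no reset: what is moved stays moved. The work goes in short steps, Python scripts to look and compute and a tool call to move; the robot and the scene stay as the last step left them, time stands still between calls to the robot, and variables do not carry over. Pictures are saved under pics/ and viewed, about 8 in all and at most 12, crops included, and the job is handed in when it is done.

Besides the shell and the picture viewer there is one more tool, called after ">>>" as a command line: name --pt "numbers of a row" for each row, then --argument value for the rest. play_rows: Moves the arm, as the interface text tells. Its arguments: {"type":"object","properties":{"targets":{"type":"array","items":{"type":"array","items":{"type":"number"}}}},"required":["targets"]}

```bash
mkdir -p pics; python3 - <<'E'
from rig import bot
import cv2,numpy as np
s=bot.read_state();print({k:np.round(v,3).tolist() for k,v in s.items()})
for n in("top","side"):
    im=bot.capture(n);cv2.imwrite(f"pics/{n}0.png",im)
    c=bot.get_calibration(n);print(n,{k:np.round(v,4).tolist() for k,v in c.items()}, (-np.array(c["R"]).T@np.array(c["t"])).round(3))
E
```

```text
{'time_s': 0.0, 'joint_positions': [-82.647, 30.278, 82.156, -0.0, 67.689, -10.229], 'qvel': [-0.069, 0.02, -0.084, 0.089, -0.019, 0.056], 'tau': [-0.001, -44.005, -17.659, 0.063, 0.058, -0.0], 'position': [0.189, -0.595, 0.222], 'tcp_rot': [[0.953, 0.302, -0.0], [0.302, -0.953, 0.002], [0.0, -0.002, -1.0]], 'force': [-0.146, 0.638, 0.753], 'moment': [0.011, 0.024, 0.019], 'opening': 0.997}
top {'fx': 432.2507, 'fy': 432.2507, 'cx': 256.319, 'cy': 196.8004, 'R': [[0.0025, -0.9998, 0.0204], [-0.9915, -0.0052, -0.1302], [0.1303, -0.0199, -0.9913]], 't': [-0.0094, 0.5129, 0.9152]} [0.389 0.011 0.974]
side {'fx': 348.6524, 'fy': 348.6524, 'cx': 249.9457, 'cy': 193.7098, 'R': [[0.9598, -0.2807, -0.0008], [-0.1458, -0.4963, -0.8558], [0.2398, 0.8215, -0.5173]], 't': [-0.4943, 0.1624, 0.8014]} [ 0.306 -0.717  0.553]
```

View pics/top0.png

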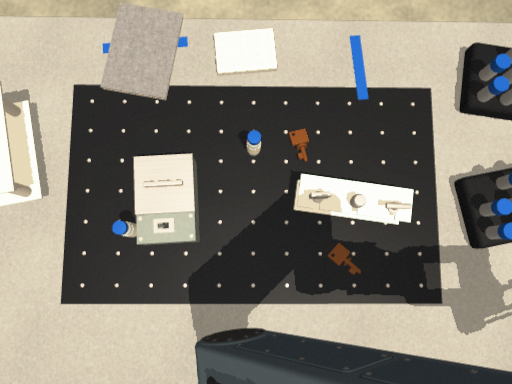

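View pics/side0.png

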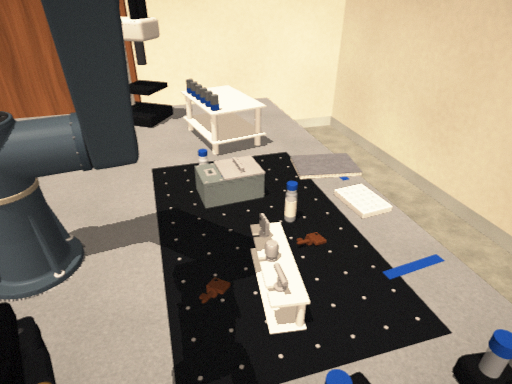

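Top view: the box is at about (165,198) with the keyhole at (163,226). The rack is at (354,198), with tools at about (320,197), (357,201) and (397,206). Two brown decoy keys lie at (300,143) and (343,258), and the tubes are at (122,228) and (254,140). The side view shows the rack tools at (264,225), (272,248) and (281,278). I'll make an enlarged composite of these areas.

```bash
python3 - <<'E'
import cv2,numpy as np
t=cv2.imread("pics/top0.png");s=cv2.imread("pics/side0.png")
r=lambda im,x,y,w,h,k:cv2.resize(im[y:y+h,x:x+w],None,fx=k,fy=k,interpolation=cv2.INTER_CUBIC)
a=r(t,285,165,133,65,6)[:, :798]      # 798x390
cv2.imwrite("pics/c1.png",a)
b=r(s,240,205,75,75,8)[:600,:600]
cv2.imwrite("pics/c2.png",b)
c=r(t,105,145,100,105,5.7)
cv2.imwrite("pics/c3.png",c)
E
```

```text
(no output)
```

View pics/c1.png

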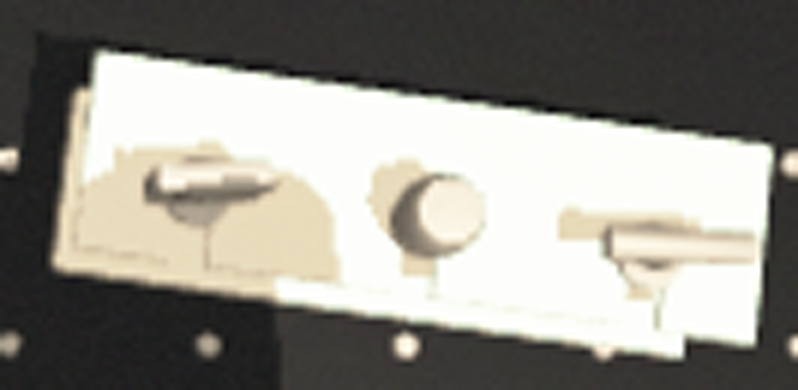

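View pics/c2.png

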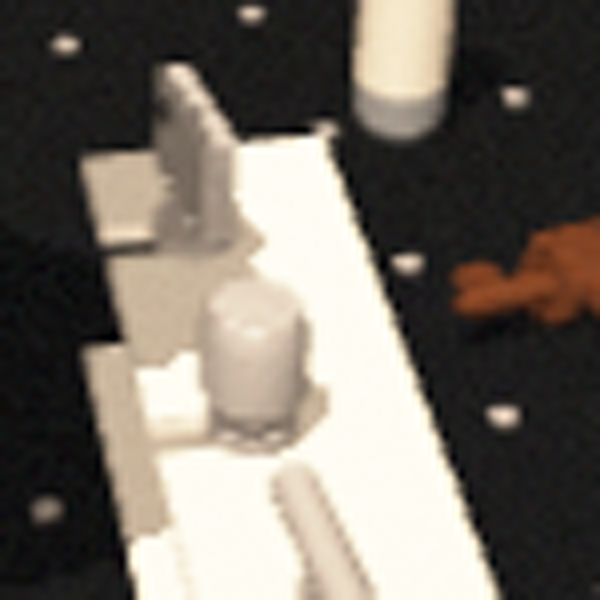

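View pics/c3.png

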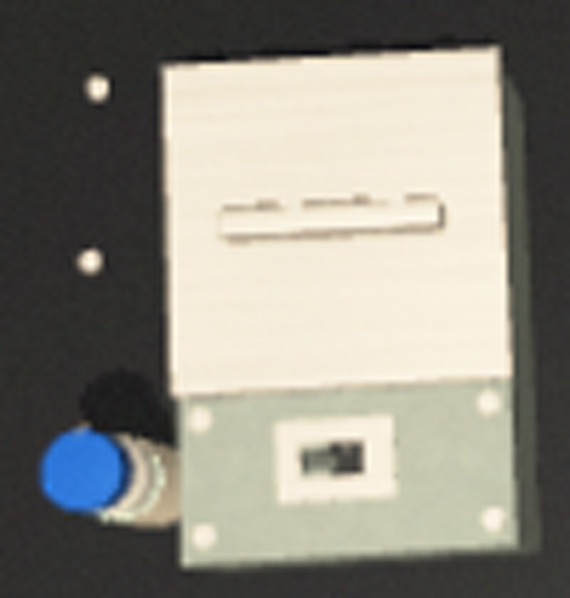

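Key candidates in the top image: the steel flat-bowed tool at (320,196), the T-handle at (397,206), the round knob at (357,201), and the brown decoys at (300,143) and (343,258). c1 and c2 show that the tool at (320,196) has a flat bow, so it is the key. c3 shows the keyhole at crop (333,458) with its slot to the left (+y). Next I'll measure these points.

```bash
cat >h.py <<'E'
from rig import bot
import cv2,numpy as np
from scipy.optimize import least_squares
def cal(n):
    c=bot.get_calibration(n);return np.array([[c["fx"],0,c["cx"]],[0,c["fy"],c["cy"]],[0,0,1]]),np.array(c["R"]),np.array(c["t"])
def proj(n,X):
    K,R,t=cal(n);p=(np.atleast_2d(X)@R.T+t)@K.T;return p[:,:2]/p[:,2:]
def back(n,uv,z):
    K,R,t=cal(n);uv=np.atleast_2d(uv).astype(float)
    d=np.c_[uv,np.ones(len(uv))]@np.linalg.inv(K).T@R;o=-R.T@t
    return o+d*((z-o[2])/d[:,2])[:,None]
def pose(x,y,a,P):
    P=np.atleast_2d(P).astype(float);c,s=np.cos(a),np.sin(a)
    return np.c_[x+c*P[:,0]-s*P[:,1],y+s*P[:,0]+c*P[:,1],P[:,2]]
def fit(n,uv,P,x0):
    return least_squares(lambda q:(proj(n,pose(*q,P))-uv).ravel(),x0)
def box(lo,hi):
    return np.array([[x,y,z] for z in(lo[2],hi[2]) for x,y in((lo[0],lo[1]),(hi[0],lo[1]),(hi[0],hi[1]),(lo[0],hi[1]))])
E
python3 - <<'E'
from h import *
f=lambda L,x0,y0,k:(np.array(L,float)+.5)/k-.5+[x0,y0]
rk=f([(95,50),(772,147),(757,347),(72,248)],285,165,6)
P=np.array([(35,120,76),(35,-120,76),(-35,-120,76),(-35,120,76)])/1e3
r=fit("top",rk,P,[.38,-.2,0]);print("rack",r.x.round(4),r.fun.round(2))
# box: lid far corners z85, deck near corners z80, rib top
b=f([(163,66),(500,47),(518,551),(182,567),(333,458)],105,145,5.7)
Pb=np.array([(90,60,85),(90,-60,85),(-90,-60,80),(-90,60,80)])/1e3
q=fit("top",b[:4],Pb,[.35,.2,0]);print("box",q.x.round(4),q.fun.round(2))
kh=pose(*q.x,[-.055,0,.08]);print("keyhole",kh,np.hypot(*kh[0,:2]),"px",proj("top",kh), "seen",b[4],"->",back("top",b[4],.08), "slot-shifted model centre",proj("top",pose(*q.x,[-.055,.0051,.08])))
k=pose(*r.x,[-.01,.08,.076]);print("key",k, "top px",proj("top",k+[0,0,.044]),"side",proj("side",k+[0,0,.044]))
ed=f([(158,180),(278,180)],285,165,6);e=back("top",ed,.12);print("bow ends",e.round(4),np.diff(e,axis=0))
es=f([(175,68),(228,130)],240,205,8);e=back("side",es,.12);print("bow ends side",e.round(4),np.diff(e,axis=0))
# side check of box/rack
im=cv2.imread("pics/side0.png");im2=cv2.imread("pics/top0.png")
im=cv2.resize(im,None,fx=4,fy=4,interpolation=cv2.INTER_CUBIC);im2=cv2.resize(im2,None,fx=6,fy=6,interpolation=cv2.INTER_CUBIC)
def dr(im,n,k,P,c): cv2.polylines(im,[np.int32((proj(n,P)+.5)*k-.5)],True,c,1,cv2.LINE_AA)
for I,n,s in((im,"side",4),(im2,"top",6)):
    dr(I,n,s,pose(*r.x,P),(0,0,255));dr(I,n,s,pose(*q.x,Pb),(0,0,255))
    for a,c in((r.x[2]-.0,(0,200,0)),(r.x[2]+.2,(255,0,0)),):
        dr(I,n,s,pose(k[0,0],k[0,1],a,[(-.005,-.02,.12),(.005,-.02,.12),(.005,.02,.12),(-.005,.02,.12)]),c)
    dr(I,n,s,pose(kh[0,0],kh[0,1],q.x[2],[(-.00625,-.00625,.08),(.00625,-.00625,.08),(.00625,.0165,.08),(-.00625,.0165,.08)]),(0,0,255))
A=im[200*4:280*4,240*4:315*4];B=im2[180*6:212*6,300*6:350*6];C=im2[205*6:250*6,130*6:205*6];D=im[150*4:210*4,185*4:275*4]
print(A.shape,B.shape,C.shape,D.shape)
W=np.zeros((590,760,3),np.uint8)
for (I,x,y) in((A,0,0),(B,310,0),(C,305,320),(D,0,330)):
    h=min(I.shape[0],590-y);w=min(I.shape[1],760-x);W[y:y+h,x:x+w]=I[:h,:w]
cv2.imwrite("pics/ov.png",W)
E
```

```text
rack [ 0.507  -0.215  -0.1377] [ 0.55  0.35 -0.07  0.2  -0.64 -0.43  0.16 -0.09]
box [0.5027 0.184  0.06  ] [ 0.85  0.72 -0.68  1.09 -0.18 -1.13  0.   -0.59]
keyhole [[0.44781172 0.18066505 0.08      ]] 0.4828821775673793 px [[165.43822725 224.75092361]] seen [163.00877193 224.93859649] -> [[0.44740581 0.18563821 0.08      ]] slot-shifted model centre [[162.95291463 224.88987544]]
key [[ 0.50804547 -0.13436343  0.076     ]] top px [[320.60812797 193.94643364]] side [[264.30420283 218.01254343]]
bow ends [[ 0.5067 -0.1149  0.12  ]
 [ 0.5069 -0.155   0.12  ]] [[ 0.00021298 -0.04015265  0.        ]]
bow ends side [[ 0.5079 -0.1147  0.12  ]
 [ 0.5125 -0.1464  0.12  ]] [[ 4.53997298e-03 -3.17679305e-02 -5.55111512e-17]]
(320, 300, 3) (192, 300, 3) (270, 450, 3) (240, 360, 3)
```

View pics/ov.png

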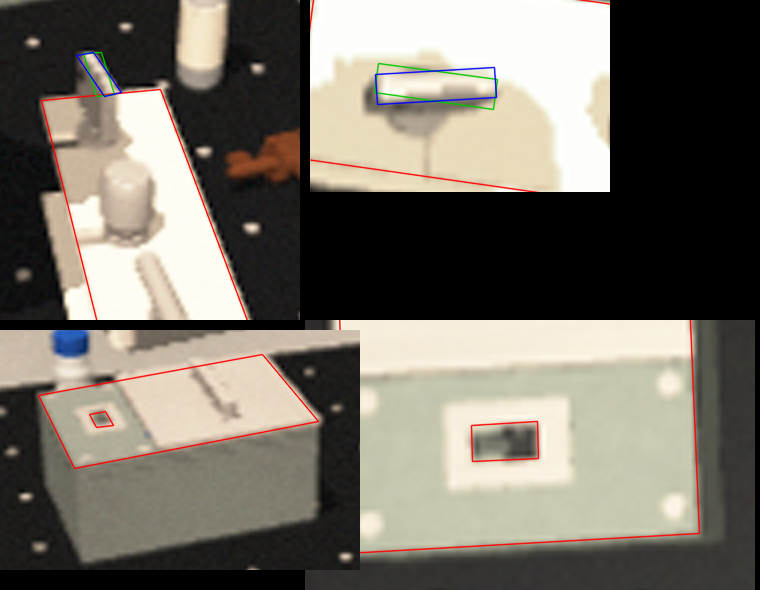

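The overlays agree in both views. Rack: (0.507, -0.215), yaw -0.138. Box: (0.503, 0.184), yaw 0.06. Keyhole: (0.448, 0.181). Key: (0.507, -0.134), bow yaw about 0.05. Moving above the key.

>>> play_rows --pt "0.3 0.032 0.046 -0.003 0 0 0.131" --pt "0.3 0.032 0.046 -0.003 0 0 0.131" --pt "0.3 0.032 0.046 -0.003 0 0 0.131" --pt "0.3 0.032 0.046 -0.003 0 0 0.131" --pt "0.3 0.032 0.046 -0.003 0 0 0.131" --pt "0.3 0.032 0.046 -0.003 0 0 0.131" --pt "0.3 0.032 0.046 -0.003 0 0 0.131" --pt "0.3 0.032 0.046 -0.003 0 0 0.131" --pt "0.3 0.032 0.046 -0.003 0 0 0.131" --pt "0.3 0.03 0.048 -0.003 0 0 0.131" --pt "0.3 0 0 0 0 0 0" --pt "0.3 0 0 0 0 0 0"

```text
time_s: 1.6
position: [0.5064, -0.1337, 0.1922]
tcp_rot: [[-0.046, 0.999, -0.001], [0.999, 0.046, -0.0], [-0.0, -0.001, -1.0]]
force: [-0.7, -0.9, 0.1]
opening: 0.701
```

>>> play_rows --pt "0.4 0 0 -0.04 0 0 0" --pt "0.4 0 0 -0.04 0 0 0" --pt "0.4 0 0 -0.023 0 0 0" --pt "0.4 0 0 0 0 0 0" --pt "1 0 0 0 0 0 0" --pt "1 0 0 0 0 0 0" --pt "1 0 0 0 0 0 0" --pt "1 0 0 0 0 0 0"

```text
time_s: 2.6
position: [0.5071, -0.1338, 0.0901]
tcp_rot: [[-0.046, 0.999, 0.001], [0.999, 0.046, -0.001], [-0.001, 0.001, -1.0]]
force: [-0.9, -0.5, 0.5]
opening: 0.228
```

>>> play_rows --pt "1 0 0 0 0 0 0" --pt "1 0 0 0 0 0 0" --pt "1 0 0 0 0 0 0"

```text
time_s: 2.98
position: [0.507, -0.1338, 0.0898]
tcp_rot: [[-0.046, 0.999, 0.0], [0.999, 0.046, -0.0], [-0.0, 0.0, -1.0]]
force: [0.1, 0.9, 1.7]
opening: 0.115
```

>>> play_rows --pt "1 0 0 0.0025 0 0 0" --pt "1 0 0 0 0 0 0" --pt "1 -0.0099 0.0014 0 0 0 0" --pt "1 -0.0099 0.0014 0 0 0 0" --pt "1 -0.0099 0.0014 0 0 0 0" --pt "1 -0.0099 0.0014 0 0 0 0" --pt "1 -0.0099 0.0014 0 0 0 0" --pt "1 0 0 0 0 0 0"

```text
time_s: 3.98
position: [0.4561, -0.1264, 0.092]
tcp_rot: [[-0.046, 0.999, -0.001], [0.999, 0.046, 0.001], [0.001, -0.001, -1.0]]
force: [0.3, -0.1, -1.9]
opening: 0.111
```

>>> play_rows --pt "1 0 0 0.038 0 0 0" --pt "1 0 0 0.038 0 0 0" --pt "1 0 0.04 0 0 0 0" --pt "1 -0.001 0.045 0 0 0 0.004" --pt "1 -0.002 0.045 0 0 0 0.005" --pt "1 -0.002 0.045 0 0 0 0.005" --pt "1 -0.002 0.045 0 0 0 0" --pt "1 -0.001 0.045 0 0 0 0" --pt "1 0 0.042 0 0 0 0" --pt "1 0 0 0 0 0 0" --pt "1 0 0 0 0 0 0"

```text
time_s: 5.35
position: [0.4493, 0.1801, 0.168]
tcp_rot: [[-0.061, 0.998, 0.0], [0.998, 0.061, -0.0], [-0.0, 0.0, -1.0]]
force: [-1.0, 0.5, -2.2]
opening: 0.113
```

```bash
python3 - <<'E'
from h import *
s=bot.read_state();print(s["position"],s["tcp_rot"][:2],s["joint_positions"])
T=bot.capture("top");S=bot.capture("side");cv2.imwrite("pics/t1.png",T);cv2.imwrite("pics/s1.png",S)
p=np.array(s["position"]);print(proj("top",p),proj("side",p))
a=cv2.resize(T[150:250,110:220],None,fx=3.6,fy=3.6,interpolation=cv2.INTER_CUBIC)
u,v=map(int,proj("side",p)[0]);b=cv2.resize(S[v-40:v+60,u-50:u+50],None,fx=4,fy=4,interpolation=cv2.INTER_CUBIC)
print(u,v);W=np.zeros((400,800,3),np.uint8);W[:a.shape[0],:a.shape[1]]=a;W[:400,400:]=b;cv2.imwrite("pics/c4.png",W)
E
```

```text
[0.44928075 0.18009442 0.16798581] [[-6.07899536e-02  9.98150580e-01  2.60481046e-05]
 [ 9.98150512e-01  6.07899591e-02 -3.69049801e-04]] [ 8.59985500e+00  2.42190309e+01  1.05232239e+02 -2.73644982e-02
  5.05504195e+01  5.13208586e+00]
[[156.87185694 220.83481025]] [[209.05825993 144.7564262 ]]
209 144
```

View pics/c4.png

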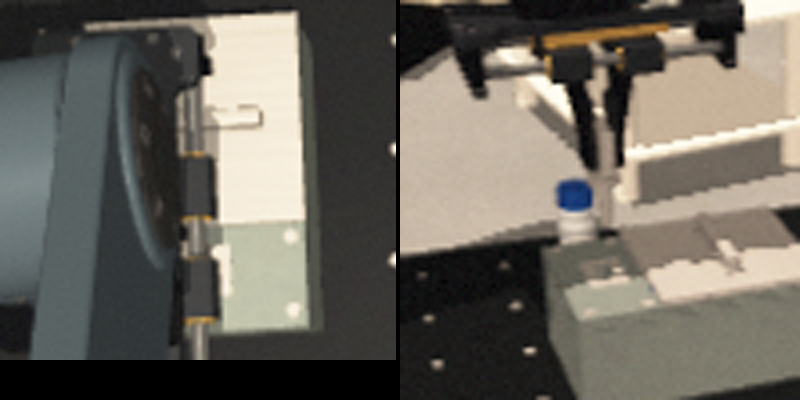

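Top view is blocked by the arm. The side view (right half) shows the key hanging straight below the fingers at crop (605,165–225), and the near tube at (575,200). I'll overlay the key model on the side view to check how it sits in the grip.

```bash
python3 - <<'E'
from h import *
S=cv2.imread("pics/s1.png");k=10
o=(185,130);I=cv2.resize(S[130:190,185:261],None,fx=k,fy=k,interpolation=cv2.INTER_CUBIC)
p=np.array([.4493,.1801,.168-.0138]);a=.061
def dr(P,c): cv2.polylines(I,[np.int32((proj("side",P)-o+.5)*k-.5)],True,c,1,cv2.LINE_AA)
h=np.linspace(0,2*np.pi,24)
ring=lambda r,z:pose(p[0],p[1],a,np.c_[r*np.cos(h),r*np.sin(h),np.full(24,p[2]+z)])
for r,z in((.012,0),(.012,.005),(.005,-.005),(.005,-.026)): dr(ring(r,z),(0,0,255))
dr(pose(p[0],p[1],a,[(0,0,p[2]-.034),(0,0,p[2])]),(0,255,0))
dr(pose(p[0],p[1],a,[(0,.005,p[2]-.012),(0,.014,p[2]-.012),(0,.014,p[2]-.026),(0,.005,p[2]-.026)]),(255,0,0))
kh=(.4478,.1807,.06)
dr(pose(*kh,[(-.00625,-.00625,.08),(.00625,-.00625,.08),(.00625,.00625,.08),(.00375,.00625,.08),(.00375,.0165,.08),(-.00375,.0165,.08),(-.00375,.00625,.08),(-.00625,.00625,.08)]),(0,0,255))
cv2.imwrite("pics/c5.png",I)
E
```

```text
(no output)
```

View pics/c5.png

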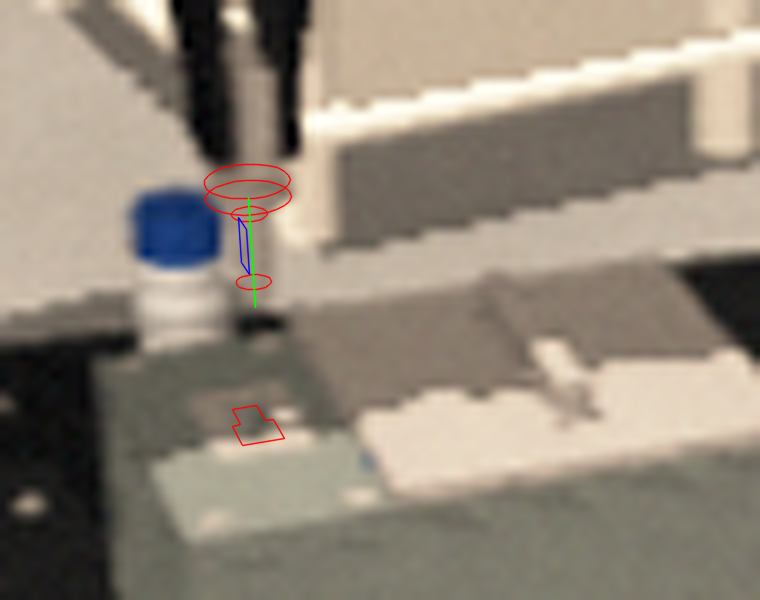

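```bash
python3 - <<'E'
from h import *
A=cv2.imread("pics/side0.png").astype(int);B=cv2.imread("pics/s1.png").astype(int)
d=np.abs(A-B).sum(2)
print("cols",list(range(203,219)))
for r in range(143,164): print(r,d[r,203:219],B[r,203:219].sum(1)//3)
p=np.array([.4493,.1801,.168-.0138])
for z in(.005,0,-.01,-.026,-.034):print(z,proj("side",p+[0,0,z]).round(2))
print(proj("side",[.4478,.1807,.08]),proj("side",[.4488,.1807,.08]),proj("side",[.4478,.1817,.08]))
print("hole");print(A[166:177,204:216].sum(2)//3)
E
```

```text
cols [203, 204, 205, 206, 207, 208, 209, 210, 211, 212, 213, 214, 215, 216, 217, 218]
143 [122 248 270 269 248  98  22  25 136 375 629 681 162   4  10   3] [136  53  11  15  22  72 123 144 149 107  32  15 182 224 222 221]
144 [ 22 200 373 272 242 123  61 104  28 264 531 599 168  14  19   6] [175 113  15  14  25  61 125 143 140 105  39  15 161 203 194 174]
145 [ 18 147 368 351 245 129  42 105  85 207 440 395 112  18   4   4] [179 138  53  17  23  62 120 142 137 102  56  78 170 196 188 143]
146 [  7  42 176 330 252  69  65 114  98  97 156  77  34  10  22   3] [182 172 127  68  57  84 125 141 140 130 147 182 197 200 182 139]
147 [ 14   6  88 199 203  71  90 131 143  61 162  65   9  16  26  20] [180 179 156 118 109 115 132 145 140 132 145 186 205 199 181 138]
148 [ 37  46  93 159 186 161  32  65  42 127 207  87  14   9  18  18] [147 153 145 129 121 124 128 123 113 115 129 179 204 200 183 140]
149 [107 104 120 104 141 146 130  17  89 173 250  90   8  25   9  15] [ 79  87  98 123 129 134 133 131 130 125 126 175 207 197 187 144]
150 [149 154 121 109  97 120 126  94  28 118  76  15  13  10  
[... 1916 characters left out ...]
 [[209.92 157.75]]
-0.034 [[210.09 160.3 ]]
[[210.37361965 172.77110689]] [[210.71229347 172.72601031]] [[210.30934688 172.61783603]]
hole
[[164 168 167 168 169 169 168 166 165 168 169 150]
 [171 166 165 166 165 165 165 165 166 166 167 164]
 [167 166 168 168 173 183 190 189 200 185 164 167]
 [186 191 203 205 206 204 191 200 212 202 174 166]
 [200 209 206 186 162 143 138 178 208 211 199 175]
 [187 204 211 197 152 121 115 143 192 212 209 190]
 [163 194 211 195 148 116 102 113 154 198 214 200]
 [167 184 207 210 182 155 154 165 195 210 212 212]
 [166 173 196 211 208 206 204 206 210 208 199 199]
 [167 168 186 201 201 195 189 178 176 177 175 173]
 [170 164 168 175 175 169 172 166 167 168 164 167]]
```

The side-view diff puts the shank and collar within about 1 mm of the key model. The hole matches its model in both views. Shifting slightly and going down to just above the hole, then entering in small steps.

>>> play_rows --pt "1 -0.0015 0.001 -0.02 0 0 0" --pt "1 0 0 -0.016 0 0 0" --pt "1 0 0 -0.004 0 0 0" --pt "1 0 0 -0.004 0 0 0" --pt "1 0 0 0 0 0 0"

```text
time_s: 6.08
position: [0.4481, 0.1809, 0.1242]
tcp_rot: [[-0.059, 0.998, 0.0], [0.998, 0.059, 0.0], [0.0, 0.0, -1.0]]
force: [0.3, -0.9, -0.9]
opening: 0.113
```

>>> play_rows --pt "1 0 0 -0.003 0 0 0" --pt "1 0 0 -0.003 0 0 0" --pt "1 0 0 0 0 0 0"

```text
time_s: 6.45
position: [0.4476, 0.1813, 0.1179]
tcp_rot: [[-0.06, 0.998, -0.0], [0.998, 0.06, -0.0], [-0.0, -0.0, -1.0]]
force: [0.0, 0.7, -2.3]
opening: 0.114
```

>>> play_rows --pt "1 0 0 -0.003 0 0 0" --pt "1 0 0 -0.003 0 0 0" --pt "1 0 0 0 0 0 0"

```text
time_s: 6.82
position: [0.4475, 0.1812, 0.1117]
tcp_rot: [[-0.06, 0.998, -0.001], [0.998, 0.06, -0.0], [-0.0, -0.001, -1.0]]
force: [0.2, 1.3, -1.8]
opening: 0.115
```

>>> play_rows --pt "1 0 0 -0.004 0 0 0" --pt "1 0 0 -0.004 0 0 0" --pt "1 0 0 -0.004 0 0 0" --pt "1 0 0 -0.003 0 0 0" --pt "1 0 0 0 0 0 0"

```text
time_s: 7.45
position: [0.4476, 0.1812, 0.0967]
tcp_rot: [[-0.06, 0.998, -0.001], [0.998, 0.06, -0.0], [-0.0, -0.001, -1.0]]
force: [-0.2, 0.4, -1.3]
opening: 0.113
```

>>> play_rows --pt "1 0 0 -0.002 0 0 0" --pt "1 0 0 -0.0015 0 0 0" --pt "1 0 0 -0.001 0 0 0" --pt "1 0 0 0 0 0 0"

```text
time_s: 7.95
position: [0.4479, 0.1812, 0.0937]
tcp_rot: [[-0.06, 0.998, 0.001], [0.998, 0.06, 0.0], [-0.0, 0.001, -1.0]]
force: [-1.3, -1.1, 9.0]
opening: 0.115
```

Collar seated: contact at 0.0937 m against 0.094 m expected, 9 N. Turning clockwise.

>>> play_rows --pt "1 0 0 0 0 0 -0.1" --pt "1 0 0 0 0 0 -0.1" --pt "1 0 0 0 0 0 -0.1" --pt "1 0 0 0 0 0 -0.1" --pt "1 0 0 0 0 0 0"

```text
time_s: 8.57
position: [0.447, 0.1815, 0.0937]
tcp_rot: [[0.334, 0.943, -0.001], [0.943, -0.334, 0.0], [0.0, -0.001, -1.0]]
force: [-2.7, 1.4, 11.5]
opening: 0.11
```

```bash
python3 -c "
from h import *
s=bot.read_state();print(s['moment'],s['force'],s['joint_positions'])"
```

```text
[0.11235956 0.53302171 0.00122631] [-2.7418004   1.43358283 11.45946143] [8.77755452e+00 3.17344349e+01 1.08869329e+02 4.91611934e-02
 3.94390346e+01 2.82619982e+01]
```

>>> play_rows --pt "1 0 0 0 0 0 -0.12" --pt "1 0 0 0 0 0 -0.12" --pt "1 0 0 0 0 0 -0.12" --pt "1 0 0 0 0 0 -0.12" --pt "1 0 0 0 0 0 -0.12" --pt "1 0 0 0 0 0 -0.12" --pt "1 0 0 0 0 0 -0.12" --pt "1 0 0 0 0 0 -0.12" --pt "1 0 0 0 0 0 -0.12" --pt "1 0 0 0 0 0 -0.12" --pt "1 0 0 0 0 0 0"

```text
time_s: 9.95
position: [0.4474, 0.1824, 0.0937]
tcp_rot: [[1.0, 0.029, 0.0], [0.029, -1.0, 0.002], [0.0, -0.002, -1.0]]
force: [-3.7, 4.5, 8.9]
opening: 0.11
```

```bash
python3 -c "
from h import *
s=bot.read_state();R=s['tcp_rot'];print(s['moment'],s['force'],s['joint_positions'],s['tau'][5],np.arctan2(R[1][1],R[0][1]))"
```

```text
[0.85391377 0.58249703 0.00876977] [-3.66676754  4.47837392  8.85222462] [  8.82415988  31.74382135 108.84092145   0.18366352  39.39131107
  97.02125269] 0.13759874738752842 -1.5418063983766395
```

>>> play_rows --pt "1 0 0 0 0 0 -0.05" --pt "1 0 0 0 0 0 -0.05" --pt "1 0 0 0 0 0 -0.04" --pt "1 0 0 0 0 0 0"

```text
time_s: 10.45
position: [0.4475, 0.1826, 0.0937]
tcp_rot: [[0.994, -0.11, 0.001], [-0.11, -0.994, 0.002], [0.0, -0.002, -1.0]]
force: [-3.0, 5.5, 9.0]
opening: 0.114
```

```bash
python3 -c "
from h import *
s=bot.read_state();R=s['tcp_rot'];print(s['moment'],s['force'],s['opening'],s['tau'][5],np.arctan2(R[1][1],R[0][1]))
cv2.imwrite('pics/s2.png',bot.capture('side'))"
```

```text
[1.03613567 0.48119013 0.00882096] [-3.00764413  5.48854283  9.01270391] 0.11374270117553184 0.10583032853901386 -1.6812613324888583
```

>>> play_rows --pt "1 0 0 0 0 0 -0.05" --pt "1 0 0 0 0 0 -0.05" --pt "1 0 0 0 0 0 0" --pt "1 0 0 0 0 0 0"

```text
time_s: 11.0
position: [0.448, 0.1834, 0.0938]
tcp_rot: [[0.978, -0.209, 0.002], [-0.209, -0.978, 0.004], [0.001, -0.004, -1.0]]
force: [-2.1, 7.9, 7.6]
opening: 0.108
```

```bash
python3 -c "
from h import *
s=bot.read_state();R=s['tcp_rot'];print(s['moment'],s['force'],s['opening'],s['tau'][5],np.arctan2(R[1][1],R[0][1]))
S=bot.capture('side');cv2.imwrite('pics/s3.png',S)
cv2.imwrite('pics/c6.png',cv2.resize(S[125:195,180:260],None,fx=8,fy=8,interpolation=cv2.INTER_CUBIC))"
```

```text
[1.73345088 0.46786607 0.13769961] [-2.06502014  7.9239461   7.60734123] 0.10760738653884346 0.10095798410475254 -1.7818491654370536
```

View pics/c6.png

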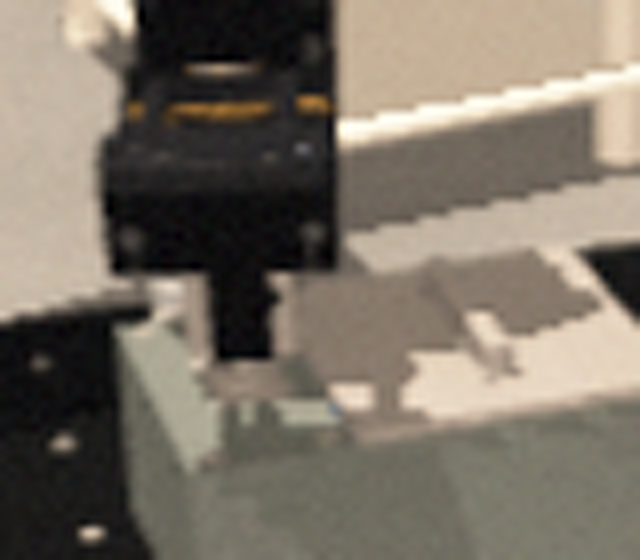

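The side crop shows the bow broadside to the camera on both sides of the finger (cols 185–295), so the key has turned. Moment about z is now rising, as expected near the stop. One small extra push to confirm it.

>>> play_rows --pt "1 0 0 0 0 0 -0.04" --pt "1 0 0 0 0 0 -0.04" --pt "1 0 0 0 0 0 0" --pt "1 0 0 0 0 0 0"

```text
time_s: 11.55
position: [0.4482, 0.1839, 0.0938]
tcp_rot: [[0.958, -0.287, 0.002], [-0.287, -0.958, 0.005], [0.001, -0.005, -1.0]]
force: [-2.2, 10.1, 8.3]
opening: 0.112
```

```bash
python3 -c "
from h import *
s=bot.read_state();R=s['tcp_rot'];print(s['moment'],s['force'],s['opening'],s['tau'][5],np.arctan2(R[1][1],R[0][1]))"
```

```text
[2.24480584 0.4090529  0.27996127] [-2.1574515  10.06827833  8.25178279] 0.11220016707474632 0.20500122103840113 -1.8618033514609391
```

The moment keeps rising (0.28 N m), so the key is at the stop. Releasing and rising.

>>> play_rows --pt "0.5 0 0 0 0 0 0" --pt "0.5 0 0 0 0 0 0" --pt "0.5 0 0 0 0 0 0" --pt "0.5 0 0 0 0 0 0" --pt "0.5 0 0 0.03 0 0 0" --pt "0.5 0 0 0.04 0 0 0" --pt "0.5 0 0 0.04 0 0 0" --pt "0.5 0 0 0 0 0 0"

```text
time_s: 12.55
position: [0.45, 0.1815, 0.2053]
tcp_rot: [[0.958, -0.285, 0.007], [-0.285, -0.958, 0.001], [0.007, -0.003, -1.0]]
force: [-0.6, 0.3, 0.2]
opening: 0.499
```

```bash
python3 -c "
from h import *
s=bot.read_state();R=s['tcp_rot'];print(s['moment'],s['force'],s['opening'])
S=bot.capture('side');cv2.imwrite('pics/s4.png',S);T=bot.capture('top');cv2.imwrite('pics/t4.png',T)
a=cv2.resize(S[125:200,180:265],None,fx=6,fy=6,interpolation=cv2.INTER_CUBIC);b=cv2.resize(T[150:250,110:200],None,fx=3,fy=3)
W=np.zeros((450,790,3),np.uint8);W[:450,:510]=a;W[:300,515:785]=b;cv2.imwrite('pics/c7.png',W)
for g in(-1.44,-1.54,-1.59): print(g,proj('side',pose(.4478,.1807,.06+g+.0,[(0,-.02,.124),(0,.02,.124)])).round(1).tolist())"
```

```text
[ 0.05920348  0.03041077 -0.00414066] [-0.5664612   0.34256196  0.21980923] 0.4986239723874436
-1.44 [[202.8, 160.5], [216.0, 157.7]]
-1.54 [[202.6, 160.2], [216.2, 158.0]]
-1.59 [[202.5, 160.1], [216.3, 158.1]]
```

View pics/c7.png

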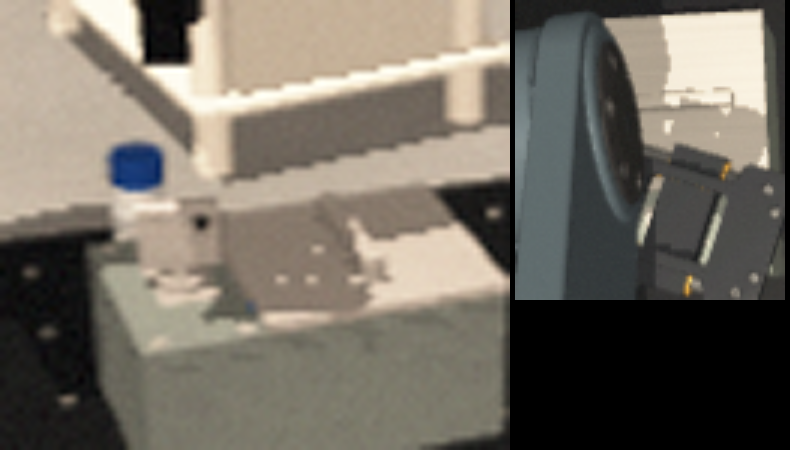

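The key stands seated and turned: bow top at about (138–217,200), hole on the +x side at (200,222), and the tube still upright. Next: shut the fingers, align the jaws across the lid, and go down behind the rib.

>>> play_rows --pt "1 0.0278 0.001 0 0 0 0.117" --pt "1 0.0278 0.002 0 0 0 0.117" --pt "1 0 0 0 0 0 0.118" --pt "1 0 0 0 0 0 0" --pt "1 0 0 -0.04 0 0 0" --pt "1 0 0 -0.04 0 0 0" --pt "1 0 0 -0.025 0 0 0" --pt "1 0 0 -0.008 0 0 0" --pt "1 0 0 0 0 0 0"

```text
time_s: 13.78
position: [0.5028, 0.1842, 0.0891]
tcp_rot: [[0.998, 0.062, -0.002], [0.062, -0.998, -0.0], [-0.002, 0.0, -1.0]]
force: [-0.6, 0.2, -0.4]
opening: 0.01
```

>>> play_rows --pt "1 0.008 0.0005 0 0 0 0" --pt "1 0.008 0.0005 0 0 0 0" --pt "1 0.008 0.0005 0 0 0 0" --pt "1 0 0 0 0 0 0"

```text
time_s: 14.28
position: [0.529, 0.1858, 0.09]
tcp_rot: [[0.998, 0.063, 0.003], [0.063, -0.998, 0.0], [0.003, -0.0, -1.0]]
force: [0.5, -0.0, 0.1]
opening: 0.006
```

>>> play_rows --pt "1 0.008 0.0005 0 0 0 0" --pt "1 0.008 0.0005 0 0 0 0" --pt "1 0.008 0.0005 0 0 0 0" --pt "1 0.008 0.0005 0 0 0 0"

```text
time_s: 14.78
position: [0.5599, 0.1877, 0.0895]
tcp_rot: [[0.998, 0.063, -0.0], [0.063, -0.998, -0.0], [-0.0, 0.0, -1.0]]
force: [-1.8, -0.4, 1.0]
opening: 0.003
```

Force of about 2 N in -x, which is the lid sliding. Continuing to the stop.

>>> play_rows --pt "1 0.008 0.0005 0 0 0 0" --pt "1 0.007 0.0004 0 0 0 0" --pt "1 0.004 0.0002 0 0 0 0" --pt "1 0.003 0.0002 0 0 0 0"

```text
time_s: 15.28
position: [0.5808, 0.189, 0.0894]
tcp_rot: [[0.998, 0.063, -0.002], [0.063, -0.998, -0.0], [-0.002, -0.0, -1.0]]
force: [-5.9, -0.0, 3.8]
opening: 0.002
```

>>> play_rows --pt "1 0.002 0.0001 0 0 0 0" --pt "1 0.002 0.0001 0 0 0 0" --pt "1 0 0 0 0 0 0"

```text
time_s: 15.65
position: [0.5808, 0.189, 0.0893]
tcp_rot: [[0.998, 0.063, -0.01], [0.063, -0.998, -0.001], [-0.01, 0.0, -1.0]]
force: [-9.9, -1.1, 7.5]
opening: 0.008
```

It stopped at x = 0.581 with the force growing, which matches full 65 mm of travel. Backing off, rising and moving aside to look.

>>> play_rows --pt "1 -0.006 0 0 0 0 0" --pt "1 0 0 0.05 0 0 0" --pt "1 0 0 0.06 0 0 0" --pt "1 0 0 0.06 0 0 0" --pt "1 -0.02 -0.055 0 0 0 0" --pt "1 -0.02 -0.055 0 0 0 0" --pt "1 -0.02 -0.055 0 0 0 0" --pt "1 -0.02 -0.055 0 0 0 0" --pt "1 -0.02 -0.055 0 0 0 0" --pt "1 -0.02 -0.055 0 0 0 0" --pt "1 -0.02 -0.055 0 0 0 0" --pt "1 0 0 0 0 0 0"

```text
time_s: 17.15
position: [0.4395, -0.2007, 0.2601]
tcp_rot: [[0.998, 0.056, 0.003], [0.056, -0.998, -0.004], [0.003, 0.004, -1.0]]
force: [0.4, 0.3, -0.1]
opening: 0.003
```

```bash
python3 -c "
from h import *
S=bot.capture('side');T=bot.capture('top')
a=cv2.resize(S[130:330,180:330],None,fx=2.4,fy=2.4,interpolation=cv2.INTER_CUBIC);b=cv2.resize(T[110:260,100:200],None,fx=4,fy=4,interpolation=cv2.INTER_CUBIC)
W=np.zeros((600,790,3),np.uint8);W[:a.shape[0],:a.shape[1]]=a;W[:600,370:770]=b;cv2.imwrite('pics/c8.png',W)
q=(.5027,.184,.06)
uv=(proj('top',pose(*q,[(.155,.06,.085),(.155,-.06,.085),(.09,.04,.085),(.09,-.04,.085)]))-[100,110]+.5)*4-.5+[370,0];print('full-open lid end, rib face crop px',uv.round())"
```

```text
full-open lid end, rib face crop px [[505.  68.]
 [733.  57.]
 [546. 187.]
 [700. 179.]]
```

View pics/c8.png

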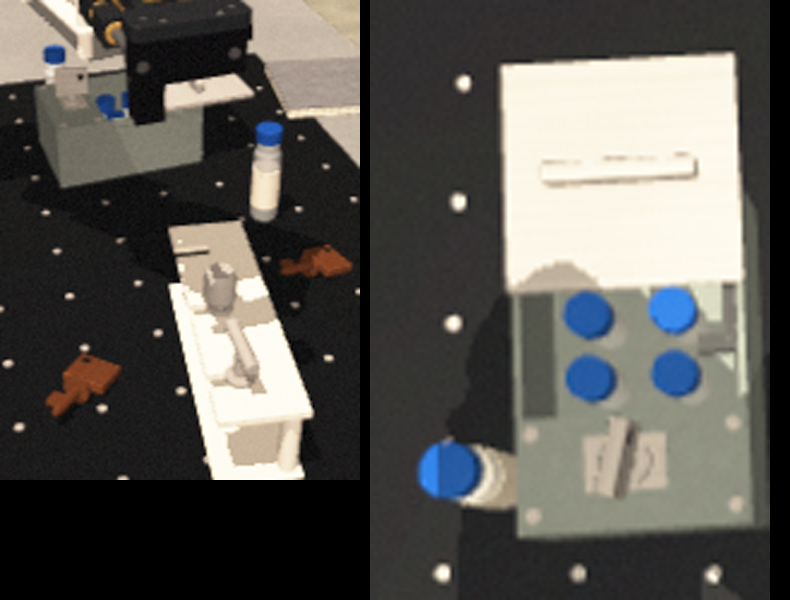

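Final view: the lid's far edge is at (500,65)–(735,55), against (505,68)–(733,57) predicted for fully open. The key stands turned at (620,455). The knob and T-handle hang in the rack at (220,287) and (240,350). Both tubes are upright at (450,470) and (265,170). Handing in.

```bash
python3 -c "
from rig import bot
s=bot.read_state();print(s['time_s'],s['force']);print(bot.hand_in())"
```

```text
17.25 [ 0.3160858   0.25497897 -0.3278558 ]
the job is handed in; nothing more can be done
None
```

The job is done and handed in at 17.25 s. The key was pushed home, turned clockwise to its stop and left standing in the lock, and the lid was then pushed fully open by its rib.

**Key in the lock:** The collar came down on the deck at the expected height, with about 9 N of contact force. The tool turned 1.92 rad in all, more than the key's 1.65 rad, so the bow slipped or flexed in the jaws at the stop. The turning moment rose to 0.28 N m there, and the last image shows the bow turned well past a quarter turn.

**Lid:** It stopped where 65 mm of travel should end and did not move further under about 10 N. In the last top image its far edge is within 1 to 2 pixels of where a fully open lid should be.

**Everything else:** Both tubes are standing, and the other two tools are still hanging in the rack. At hand-in the arm was clear of everything and read almost no force. No check failed; the only mismatch was the extra turn noted above.

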